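# Shut the clamshell tacking jig on its register pin and hold it shut

### The arm

A 6-joint arm with a two-finger parallel gripper is mounted at the origin on the work surface. World frame = base frame: x ahead of the robot, y to its left, z up, the work surface at z = 0. Lengths are in m, angles in degrees, forces in N, time in s.
With the tool pointing down it reaches from about 0.4 to 0.825 m from the base axis. Payload 7 kg.
Tool frame: the origin (TCP) lies midway between the tips of the shut fingers; the grasp point (between the pads) lies 19 mm behind it (ctrl.hold_point_z is the distance from the TCP to the grasp point, in m); z points along the fingers, y is the line along which they close (so a half turn about z gives the same grasp; the last joint's range is limited). The gripper opens to 88 mm and grips with 3 to 60 N. Pads are 19 mm wide; open, the fingers measure 130 mm over their backs; the gripper's body (78 mm by 193 mm) begins 47 mm behind the grasp point.
Start: joints at [85.548, 20.546, 0.682, 0, -70.136, -16.507], TCP at [0.241, 0.63, 0.227] pointing down, gripper open.
Joint ranges: [-176.03, 176.03], [-82.01, 121.73], [-58.28, 71.71], [-173.87, 95.51], [-174.79, -0.11], [-173.66, 173.66]. Speed limits (degrees/s): [136.94, 136.94, 172.46, 180, 180, 180].

### API

Orientations are given as [roll, pitch, yaw] about the fixed x, y, z axes, in that order (R = Rz(yaw) Ry(pitch) Rx(roll)).
In Python, from plant import ctrl gives the robot as it stands.
- The arm moves only by the tool apply_moves, never from a script. Its argument "deltas" is a list of rows, each an object with "fingers": the finger opening in mm, from 0 to 87.6; "delta_pos": the shift along the tool's x, y, z in mm, a list of three; "angular": the turn, a rotation vector about the tool's x, y, z in degrees, a list of three. A call has 1 to 10 rows; each row is the pose to reach, as a shift and turn from the pose commanded when the call began, along the tool's axes at that moment; what a row does not reach only later rows make up. A row lasts 1/10 s, in which the tool goes at most 50 mm and 8.59 degrees, less where a joint would pass 70% of its speed; a pose out of reach is approached as far as the arm can. A call with a gripper value outside its range is refused whole. The fingers move at their own pace and stop on an object; the grip force is fixed at half the most. Time passes only in rows, so rows that repeat a pose let the fingers close. It gives the time, the measured TCP pose, the force, the opening and the grip force at its end, in the units of the state.
- ctrl.get_obs(): the state, without advancing time (a new reading comes with each control period).
- ctrl.snapshot(name): name is "side" or "top" or "wrist"; returns the picture (400x640x3 uint8, red, green, blue); there is no depth.
- ctrl.camera_params(name): a dict with "fx", "fy", "cx", "cy" (pixels), "cam_to_world" (4x4, takes a point from camera to world coordinates); the wrist camera has in their place "mount" (4x4, takes a point from camera to tool coordinates, whose origin is the TCP and whose axes are the flange's). Camera axes: x right, y up, looking along -z (the intrinsics and any distortion apply to the point x, -y, -z); pixel columns grow to the right and rows downward; lengths in m; the calibration is good to about 2 mm. A picture is of the moment at which its call begins: read the wrist's pose just before it. camera_params takes no time and is no camera call.
- ctrl.close_job(): hands the job in; it is judged then, once.
The state is a dict: "clock": time; "joint_pos": joint angles; "qvel": joint speeds; "tau": joint torques, N m; "tool_pos": TCP position; "orientation": TCP orientation; "force": force on the tool from outside, world axes, zero at the start; "moment": the same for the moment, N m; "opening": finger opening in m; "gripper_force": force on a finger pad.
Only numpy, scipy, OpenCV 4.12 (cv2) and the standard library are available. Lean on these libraries where they do the work, as an engineer would, in place of code of your own. Each camera call takes 0.05 s, during which the arm holds its last target. There are 200 camera calls.

### The job

Fold the hinged upper half of the tacking jig down onto the two butted tubes, then take the register pin with the round barrel handle out of the rack and push it down through the hole in the upper half into the lower half until its flange sits on the upper half. Nothing latches this jig and its sprung pads push it open again, so keep pressing down on the pin's handle until the two halves are fully shut, and finish still holding the pin and still pressing, so that the joint can be tacked. Do not knock the tubes out of line, and leave the T-handled pin and the things lying around alone.

Things in the scene. Friction and masses are not known exactly. Their poses are not given: they have to be found in the camera images.
- jig: lower half of the clamshell tube-tacking jig, bolted down: steel base plate 260 x 160 x 12 mm, two V saddles of angle iron with the tubes, and a square post 46 x 46 mm, 72 mm high, at its front end. Origin: on the table under the middle of the tubes (their axis is 46 mm up). x points from the post to the hinge, roughly away from the robot (yaw within 0.35 rad); y along the tubes.
- hinge (a point): middle of the jig's hinge axis, which runs along the jig's y between two ears 148 mm apart over all: 100 mm from the jig's origin along its x, 77 mm above the table. The mid-plane of the leaf's 10 mm plate goes through this axis.
- leaf (a joint): opening (rad) of the jig's upper half, the leaf. 0: shut, level, its lug on the post; grows as the free end rises and swings away from the robot. Starts at 0.7 to 1.2. The hinge is stiff: the leaf stays where it is left and takes 1 to 3 N at the cross bar to fold. Sprung pads under it meet the tubes at 0.05, where it rests when let go; 4 rising to 10 N down on the lug then shuts it.
- bar (a point): middle of the top face of the leaf's cross bar, where to push the leaf down. Leaf: aluminium, 120 mm wide, 10 mm thick. Distances from the hinge axis: window (60 mm wide) over the joint 68 to 132 mm, cross bar 132 to 182 mm (this point at 157), lug (46 mm wide) to 228 mm. Two spring housings, 24 mm across, 16 mm high, stand on top at 100 mm, 45 mm either side of the middle.
- lug (a point): centre of the pin hole in the leaf's lug, 205 mm from the hinge axis, on the leaf's top face (82 mm above the table when shut, 92 mm when the leaf rests on its pads). The hole is 15 mm across and goes through the 10 mm plate. With the leaf resting on its pads it is in line with the socket within 1 mm.
- socket (a point): centre of the mouth of the pin socket in the top of the jig's post, 105 mm from the jig's origin towards the robot (-x of the jig), 72 mm above the table. The socket is upright, 14 mm across, 60 mm deep.
- pin: the register pin, steel, about 200 g, upright in one of the rack's two holes: shank 12 mm across, 50 mm long, the last 7 mm tapering to a 6 mm nose; flange 32 mm across, 5 mm thick, 50 to 55 mm from the tip; round barrel handle 24 mm across, 55 to 100 mm from the tip. Origin: the tip of the nose; z points up along the pin to the handle.
- pin_grip (a point): point on the pin's axis, in the barrel handle, 80 mm above its tip: where to grip it.
- rack: pin rack, fixed: green sheet-steel bench 60 mm wide, 156 mm long (204 over its feet), 70 mm high. Origin on the table under its middle; y along its length (yaw within 0.4 rad). Two 14 mm holes through its 8 mm top, 45 mm either side of the middle along y; the pins hang in them by their flanges. Either the rack or the jig may be on the robot's left.
- tee_pin: a T-handled pin of another jig in the rack's other hole (shank 12 mm, slim stem, cross bar 60 mm long, 90 mm above its tip). Origin at its tip. To be left alone.
- tube_l: steel tube, 34 mm across, 83 mm long, lying loose in the saddle on the jig's +y side, butted against the other with a 2 mm gap. Origin at its middle, on its axis; y along the axis.
- tube_r: the same, on the jig's -y side.
- offcut: upright offcut of steel tube, 48 mm across, 75 mm high. Origin under its middle. Bystander.
- magnet: grey triangular welding magnet lying flat, about 95 x 90 mm, 18 mm thick. Origin under its middle. Bystander.
- spanner: steel spanner, 200 mm long, lying flat. Origin under its middle. Bystander.
Mind the look-alikes: they are no part of the job. Leave any turquoise look-alike of the pin alone.

How it is judged (in metres and radians):
On the way, in this order (a step that is already met when the one before it is completed fails the run):
1. the upper half is folded down onto the tubes (opened by less than 0.09 rad) (value of joint leaf below 0.09 rad), for 0.2 s.
2. the register pin has gone through the lug into the socket, its tip at least 10 mm below the socket's mouth (z of pin in the frame of socket below -0.01 m and horizontal distance between pin and socket below 0.004 m and angle between pin's own z axis and vertical below 0.09 rad), for 0.1 s.
At the end, for the whole second after the job is handed in: Fingers still on the pin (over 4 N); leaf pressed shut (below 0.015 rad; let go, it springs open to 0.05); pin upright within 0.09 rad, within 4 mm of the socket axis, tip 36 mm or more below the mouth; tubes within 6 mm of their start and in line within 0.06 rad (value of joint leaf below 0.015 rad and z of pin in the frame of socket below -0.036 m and horizontal distance between pin and socket below 0.004 m and angle between pin's own z axis and vertical below 0.09 rad and contact force between the fingers and pin above 4 N and distance of each of tube_r, tube_l from where it was at the start of the episode below 0.006 m and angle between the y axis of each of tube_r, tube_l and the y axis of jig, either way round below 0.06 rad); the arm keeps its last pose, push and grip.
It fails at once if a tube is knocked out of line (moved more than 15 mm) (distance of any of tube_l, tube_r from where it was at the start of the episode above 0.015 m).
It fails at once if the T-handled pin is taken or knocked (moved more than 20 mm) (distance of tee_pin from where it was at the start of the episode above 0.02 m).
It fails at once if a bystander is moved more than 30 mm (distance of any of offcut, magnet, spanner from where it was at the start of the episode above 0.03 m).
It also fails if it takes over 67 s, if anything falls off the work surface, if the arm or the gripper's body presses on something with over 40 N, if the wrist force passes 120 N, or if a joint passes its speed limit or range.

## Working session

There is one attempt and no reset: what is moved stays moved. The work goes in short steps, Python scripts to look and compute and a tool call to move; the robot and the scene stay as the last step left them, time stands still between calls to the robot, and variables do not carry over. Pictures are saved under pics/ and viewed, at most 10 in all, crops included, and the job is handed in when it is done.

Besides the shell and the picture viewer there is one more tool, called after "Call:" as a command line: name --argument value ..., lists and objects as JSON in quotes. apply_moves: Moves the arm, as the interface text tells. Its arguments: {"type":"object","properties":{"deltas":{"type":"array"}},"required":["deltas"]}

```bash
mkdir -p pics; ls; cat > h.py <<'E'
import numpy as np,cv2
from plant import ctrl
from scipy.spatial.transform import Rotation as R
def snap(n,f):
    o=ctrl.get_obs(); im=ctrl.snapshot(n); cv2.imwrite(f'pics/{f}.png',im[:,:,::-1]); return o,im
def T(o):
    M=np.eye(4); M[:3,:3]=R.from_euler('xyz',o['orientation'],degrees=True).as_matrix(); M[:3,3]=o['tool_pos']; return M
def cam(n,o=None):
    p=ctrl.camera_params(n); return p,(p['cam_to_world'] if n!='wrist' else T(o)@np.array(p['mount']))
def ray(n,uv,o=None):
    p,C=cam(n,o); C=np.array(C); K=np.array([[p['fx'],0,p['cx']],[0,p['fy'],p['cy']],[0,0,1]])
    d=p.get('distortion',None)
    q=np.linalg.solve(K,[uv[0],uv[1],1]); return C[:3,3],C[:3,:3]@np.array([q[0],-q[1],-q[2]])
def onz(n,uv,z,o=None):
    c,d=ray(n,uv,o); return c+d*(z-c[2])/d[2]
def proj(n,P,o=None):
    p,C=cam(n,o); q=np.linalg.inv(C)@np.append(P,1); return np.array([p['fx']*q[0]/-q[2]+p['cx'],p['fy']*-q[1]/-q[2]+p['cy']])
def two(a,b):
    (c1,d1),(c2,d2)=a,b; s=np.linalg.lstsq(np.c_[d1,-d2],c2-c1,rcond=None)[0]
    p,q=c1+s[0]*d1,c2+s[1]*d2; return (p+q)/2,np.linalg.norm(p-q)
E
python3 - <<'E'
from h import *
for n in ['top','side','wrist']:
    o,im=snap(n,n+'0'); p=ctrl.camera_params(n); print(n,p)
print(ctrl.get_obs(),ctrl.hold_point_z)
E
```

```text
pics
top {'fx': 427.19939620103963, 'fy': 427.19939620103963, 'cx': 314.2614972153192, 'cy': 200.34886708317705, 'cam_to_world': array([[ 0.02819837,  0.98220493, -0.18568339,  0.31622841],
       [-0.99959631,  0.0283529 , -0.00182369, -0.01241295],
       [ 0.00347342,  0.18565986,  0.98260793,  1.43041421],
       [ 0.        ,  0.        ,  0.        ,  1.        ]])}
side {'fx': 472.56570208397625, 'fy': 472.56570208397625, 'cx': 322.82149875318805, 'cy': 206.99113486065878, 'cam_to_world': array([[ 0.74681773,  0.45101574, -0.48872086, -0.13009453],
       [-0.66479296,  0.48673564, -0.56669104, -0.80670063],
       [-0.01770872,  0.7481131 ,  0.6633349 ,  1.00883402],
       [ 0.        ,  0.        ,  0.        ,  1.        ]])}
wrist {'fx': 358.94229839356086, 'fy': 358.94229839356086, 'cx': 323.88016849728484, 'cy': 195.41018331564393, 'mount': array([[ 6.37759627e-04,  9.63518841e-01,  2.67639752e-01,
         7.20630564e-02],
       [ 9.99999709e-01, -5.02636090e-04, -5.73383055e-04,
         9.04609896e-04],
       [-4.17939978e-04,  2.67640040e-01, -9.63518881e-01,
        -1.57609883e-01],
       [ 0.00000000e+00,  0.00000000e+00,  0.00000000e+00,
         1.00000000e+00]])}
{'clock': 0.15, 'joint_pos': array([ 8.55497947e+01,  2.05830056e+01,  6.46390886e-01, -1.27080636e-02,
       -7.01348481e+01, -1.65064923e+01]), 'qvel': array([-0.00692147, -0.05113216,  0.09506347,  0.10650659, -0.00011533,
        0.04517035]), 'tau': array([-1.45896967e-03, -5.83275747e+01,  2.93291974e+01,  7.00125799e+00,
        8.83179309e-03, -1.18326948e-04]), 'tool_pos': array([0.24133251, 0.63000527, 0.22583699]), 'orientation': array([ 1.79928088e+02, -8.85028294e-03, -2.09610178e+01]), 'force': array([-0.4010504 , -0.24448957, -0.16835266]), 'moment': array([0.01632215, 0.02014355, 0.03725787]), 'gripper_force': 0.0, 'opening': 0.08794566391792462} 0.0188
```

View pics/top0.png

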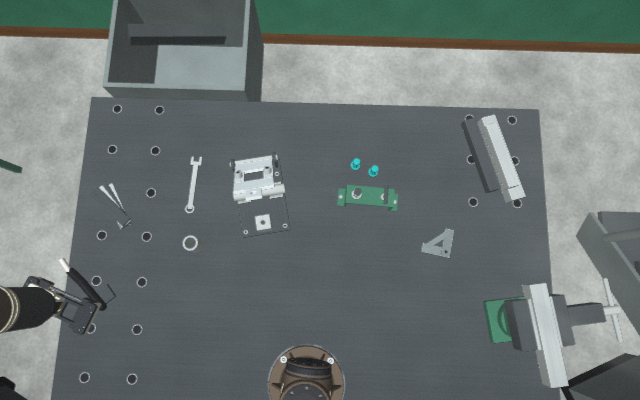

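View pics/side0.png

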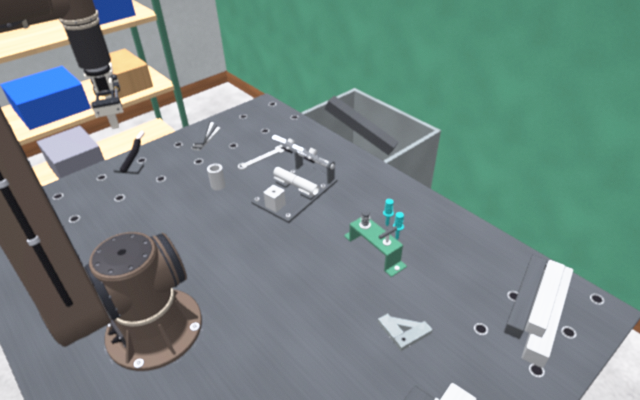

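The top view shows the jig at (262,200) with its leaf open, its post at (263,222), and the rack at (367,196). Two turquoise look-alikes stand behind the rack at (355,163) and (374,171). The spanner is at (193,185), the offcut at (190,243) and the magnet at (440,243).

```bash
python3 - <<'E'
from h import *
t=cv2.imread('pics/top0.png'); s=cv2.imread('pics/side0.png')
a=cv2.resize(t[140:245,225:405],None,fx=4.4,fy=4.4,interpolation=cv2.INTER_CUBIC)[:300*2]
b=cv2.resize(s[130:280,240:420],None,fx=4,fy=4,interpolation=cv2.INTER_CUBIC)
cv2.imwrite('pics/ct.png',a);cv2.imwrite('pics/cs.png',b); print(a.shape,b.shape)
E
```

```text
(462, 792, 3) (600, 720, 3)
```

View pics/ct.png

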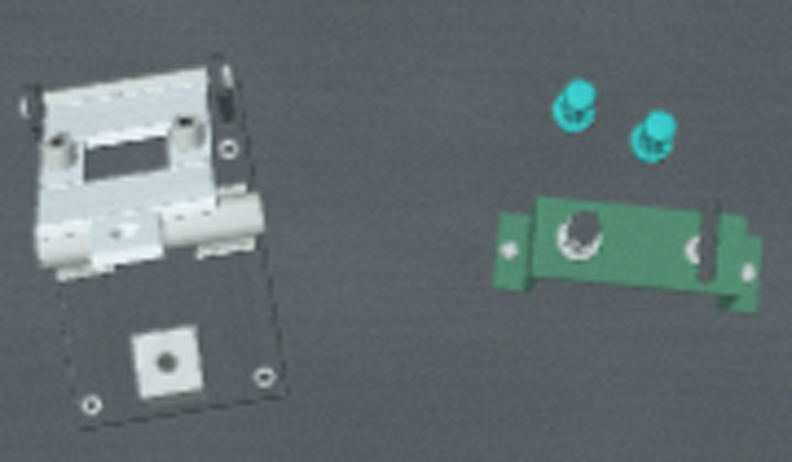

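View pics/cs.png

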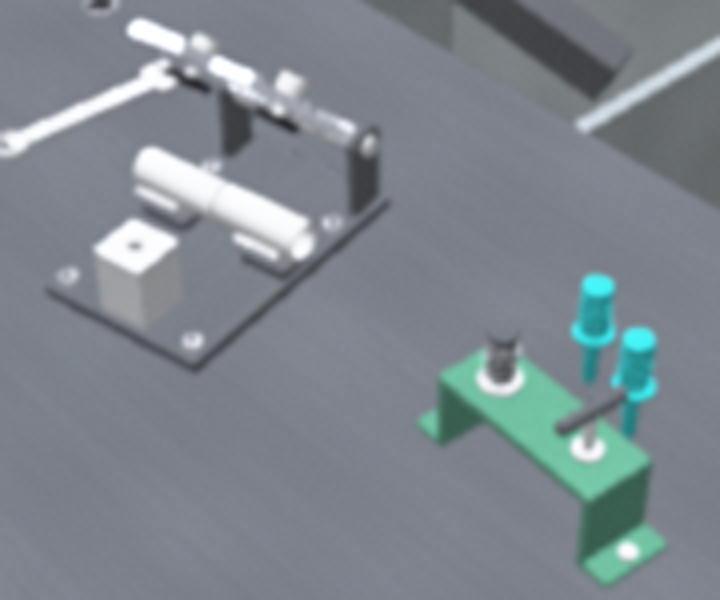

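The dark barrel handle stands on its flange at the left rack hole, crop (585,228), top px (358,192). The T-pin is in the right hole, crop (706,240), and the two turquoise look-alikes at crop (575,105) and (655,135) stand behind. I choose the dark barrel pin. The socket is at crop (167,362), and its side-view crop is (136,245).

```bash
python3 - <<'E'
from h import *
np.set_printoptions(precision=4,suppress=True)
t=lambda x,y:((x+.5)/4.4-.5+225,(y+.5)/4.4-.5+140)
s=lambda x,y:((x+.5)/4-.5+240,(y+.5)/4-.5+130)
S=onz('top',t(167,362),.072); print('socket',S,two(ray('top',t(167,362)),ray('side',s(136,245))),onz('side',s(136,245),.072))
F=onz('top',t(580,238),.075); print('flange',F,onz('side',s(501,377),.075)); print('handle top',onz('top',t(585,224),.12))
print('tee flange',onz('side',s(588,447),.075))
for n,p in dict(fl=(82,430),fr=(288,396),hl=(33,103),hr=(222,78)).items(): print(n,onz('top',t(*p),.012 if n[0]=='f' else .077))
for a,b in [((575,120),(594,334)),((653,147),(636,387))]: print('turq flange',two(ray('top',t(*a)),ray('side',s(*b))))
for a,b in [((579,93),(598,284)),((659,124),(640,338))]: print('turq top',two(ray('top',t(*a)),ray('side',s(*b))))
# leaf lug: side / top
print('lug hole',two(ray('top',t(117,234)),ray('top',t(117,234))))
c,d=ray('top',t(117,234))
print(c,d)
E
```

```text
socket [0.4979 0.1537 0.072 ] (array([0.4977, 0.1537, 0.0726]), np.float64(0.00038888552595784965)) [0.498  0.1545 0.072 ]
flange [ 0.5982 -0.1458  0.075 ] [ 0.5977 -0.1449  0.075 ]
handle top [ 0.5991 -0.1449  0.12  ]
tee flange [ 0.5918 -0.2342  0.075 ]
fl [0.4524 0.2225 0.012 ]
fr [0.4826 0.0681 0.012 ]
hl [0.6886 0.2626 0.077 ]
hr [0.712  0.1229 0.077 ]
turq flange (array([ 0.6951, -0.1444,  0.0552]), np.float64(0.004353207434998611))
turq flange (array([ 0.6757, -0.2034,  0.0548]), np.float64(0.003918908863117757))
turq top (array([ 0.7014, -0.1414,  0.0998]), np.float64(0.0005461816431706745))
turq top (array([ 0.6801, -0.2005,  0.0988]), np.float64(0.00014474396964855906))
lug hole (array([ 0.3162, -0.0124,  1.4304]), np.float64(0.0))
[ 0.3162 -0.0124  1.4304] [ 0.1989  0.1499 -0.9798]
```

Call:
apply_moves --deltas '[{"fingers": 0,"delta_pos": [39,21,-15],"angular": [0,0,-3.2]},{"fingers": 0,"delta_pos": [78,43,-30],"angular": [0,0,-6.4]},{"fingers": 0,"delta_pos": [117,64,-45],"angular": [0,0,-9.6]},{"fingers": 0,"delta_pos": [156,86,-60],"angular": [0,0,-12.8]},{"fingers": 0,"delta_pos": [195,107,-74],"angular": [0,0,-16]},{"fingers": 0,"delta_pos": [234,128,-74],"angular": [0,0,-19.1]},{"fingers": 0,"delta_pos": [273,150,-74],"angular": [0,0,-22.3]},{"fingers": 0,"delta_pos": [312,171,-74],"angular": [0,0,-25.5]},{"fingers": 0,"delta_pos": [351,193,-74],"angular": [0,0,-28.7]},{"fingers": 0,"delta_pos": [390,214,-74],"angular": [0,0,-31.9]}]'

```text
clock: 1.15
tool_pos: [0.5298, 0.2893, 0.3005]
orientation: [-180.0, 0.0, 11.1]
force: [0.2, 1.6, 0.3]
opening: 0.0131
gripper_force: 0.0
```

Call:
apply_moves --deltas '[{"fingers": 0,"delta_pos": [24,42,0],"angular": [0,0,0]},{"fingers": 0,"delta_pos": [48,85,0],"angular": [0,0,0]},{"fingers": 0,"delta_pos": [71,127,0],"angular": [0,0,0]},{"fingers": 0,"delta_pos": [71,127,0],"angular": [0,0,0]},{"fingers": 0,"delta_pos": [71,127,0],"angular": [0,0,0]}]'

```text
clock: 1.65
tool_pos: [0.6233, 0.1785, 0.2997]
orientation: [180.0, 0.1, 10.8]
force: [-1.0, 0.3, -0.4]
opening: 0.0007
gripper_force: 0.0
```

```bash
python3 - <<'E'
from h import *
o,im=snap('side','side1'); o2,w=snap('wrist','w1'); print(o['tool_pos'],o['orientation'],o['opening'])
a=cv2.resize(im[80:250,200:380],(533,504),interpolation=cv2.INTER_CUBIC)
cv2.imwrite('pics/c1.png',a)
S=np.array([.4978,.154]);u=np.array([np.cos(np.radians(10.9)),np.sin(np.radians(10.9))]);H=S+.205*u
for th in (.7,.785,.87):
  P=np.append(H+u*(-.205*np.cos(th)+.005*np.sin(th)),.077+.205*np.sin(th)+.005*np.cos(th)); print(th,proj('wrist',P,o2),proj('side',P),proj('top',P))
E
```

```text
[0.62328176 0.17847341 0.29967843] [1.79983577e+02 7.98020395e-02 1.07879532e+01] 0.0006837349661962453
0.7 [324.42981471 295.30968381] [281.11257399 145.6845551 ] [254.38990686 197.97439513]
0.785 [324.46982139 289.7785338 ] [283.4671862  140.31086744] [253.23460052 193.07154618]
0.87 [324.5129775  281.42220703] [286.07499229 135.08058227] [252.06431252 187.82269577]
```

View pics/w1.png

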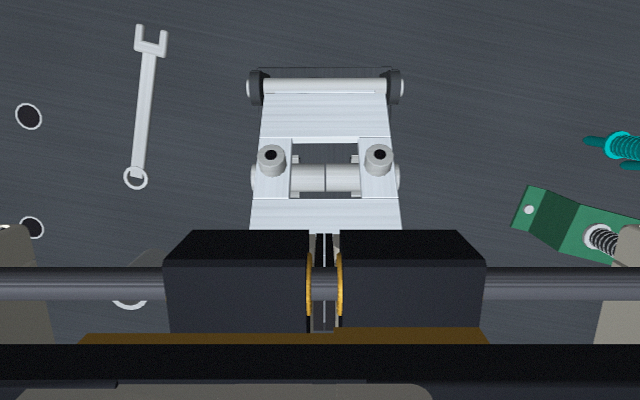

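The wrist view shows the hinge centred at column 325 (ears 248 to 403), so the tool is laterally in line with the leaf, which is open about 0.79 rad. I'll fold it along the arc.

Call:
apply_moves --deltas '[{"fingers": 0,"delta_pos": [0,0,40],"angular": [0,0,0]},{"fingers": 0,"delta_pos": [0,0,75],"angular": [0,0,0]},{"fingers": 0,"delta_pos": [-11,0,84],"angular": [0,0,0]},{"fingers": 0,"delta_pos": [-22,0,92],"angular": [0,0,0]},{"fingers": 0,"delta_pos": [-30,0,99],"angular": [0,0,0]},{"fingers": 0,"delta_pos": [-35,0,104],"angular": [0,0,0]},{"fingers": 0,"delta_pos": [-40,0,109],"angular": [0,0,0]},{"fingers": 0,"delta_pos": [-46,0,116],"angular": [0,0,0]},{"fingers": 0,"delta_pos": [-51,0,123],"angular": [0,0,0]}]'

```text
clock: 2.65
tool_pos: [0.5725, 0.1702, 0.1773]
orientation: [-180.0, -0.0, 10.9]
force: [0.2, 1.2, 0.3]
opening: 0.0005
gripper_force: 0.4
```

Call:
apply_moves --deltas '[{"fingers": 0,"delta_pos": [-5,0,7],"angular": [0,0,0]},{"fingers": 0,"delta_pos": [-9,0,14],"angular": [0,0,0]},{"fingers": 0,"delta_pos": [-13,0,22],"angular": [0,0,0]},{"fingers": 0,"delta_pos": [-17,0,29],"angular": [0,0,0]},{"fingers": 0,"delta_pos": [-23,0,45],"angular": [0,0,0]},{"fingers": 0,"delta_pos": [-28,0,61],"angular": [0,0,0]},{"fingers": 0,"delta_pos": [-30,0,70],"angular": [0,0,0]},{"fingers": 0,"delta_pos": [-31,0,78],"angular": [0,0,0]},{"fingers": 0,"delta_pos": [-32,0,86],"angular": [0,0,0]},{"fingers": 0,"delta_pos": [-32,0,88],"angular": [0,0,0]}]'

```text
clock: 3.65
tool_pos: [0.5416, 0.164, 0.0895]
orientation: [180.0, 0.0, 11.0]
force: [-3.9, 0.6, 9.9]
opening: 0.0007
gripper_force: 4.6
```

```bash
python3 - <<'E'
from h import *
o,im=snap('side','side2'); print(o['tool_pos'],o['force'])
o2,w=snap('wrist','w2')
a=cv2.resize(im[130:255,235:420],(740,500),interpolation=cv2.INTER_CUBIC)
cv2.imwrite('pics/c2.png',a)
E
```

```text
[0.5416223  0.16399567 0.08948001] [-3.86400217  0.55948883  9.87332555]
```

View pics/c2.png

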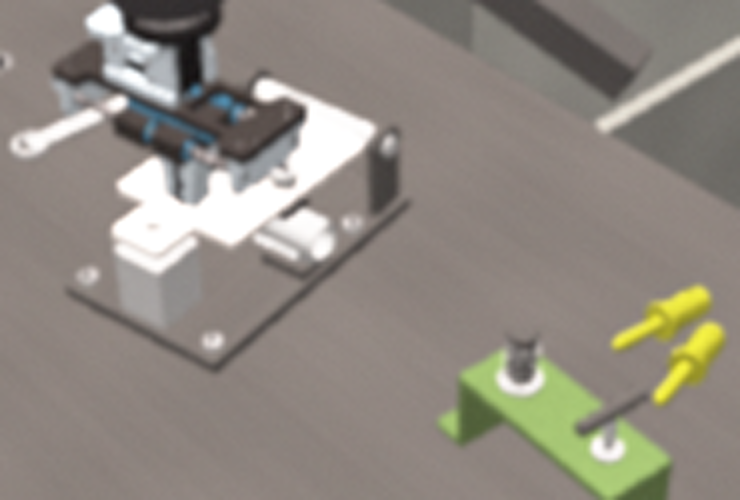

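The leaf is folded onto its pads: the crop shows the lug sitting over the post at (155,230). The pin still stands in the rack at (522,360), and the look-alikes have tipped over behind it. Next I lift off, open the fingers and move near the pin for a look.

Call:
apply_moves --deltas '[{"fingers": 0,"delta_pos": [0,0,-40],"angular": [0,0,0]},{"fingers": 0,"delta_pos": [0,0,-80],"angular": [0,0,0]},{"fingers": 50,"delta_pos": [-15,35,-110],"angular": [0,0,0]},{"fingers": 50,"delta_pos": [-30,80,-110],"angular": [0,0,0]},{"fingers": 50,"delta_pos": [-45,125,-110],"angular": [0,0,0]},{"fingers": 50,"delta_pos": [-60,170,-110],"angular": [0,0,0]},{"fingers": 50,"delta_pos": [-75,215,-110],"angular": [0,0,0]},{"fingers": 50,"delta_pos": [-80,265,-110],"angular": [0,0,0]},{"fingers": 50,"delta_pos": [-80,315,-110],"angular": [0,0,0]},{"fingers": 50,"delta_pos": [-80,315,-110],"angular": [0,0,0]}]'

```text
clock: 4.75
tool_pos: [0.523, -0.1654, 0.1995]
orientation: [180.0, -0.0, 10.6]
force: [0.5, 0.4, -0.1]
opening: 0.0498
gripper_force: 0.0
```

Call:
apply_moves --deltas '[{"fingers": 50,"delta_pos": [0,0,0],"angular": [0,0,0]},{"fingers": 50,"delta_pos": [0,0,0],"angular": [0,0,0]}]'

```text
clock: 4.95
tool_pos: [0.5226, -0.16, 0.1995]
orientation: [-180.0, 0.0, 10.9]
force: [-0.2, 0.3, -0.2]
opening: 0.0499
gripper_force: 0.0
```

```bash
python3 - <<'E'
from h import *
snap('side','side3'); o,w=snap('wrist','w3'); print(o['tool_pos'],o['orientation'],o['opening'])
for z in (.075,.12): print(proj('wrist',[.598,-.1453,z],o))
E
```

```text
[ 0.52271825 -0.15956628  0.19965314] [-1.79992510e+02 -1.25607054e-02  1.09967857e+01] 0.049925931615322154
[323.21063969  88.71692573]
[323.08229555  87.37890573]
```

View pics/w3.png

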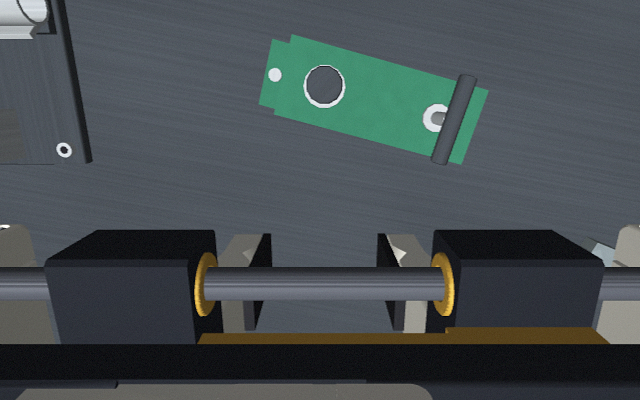

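The wrist view shows the dark barrel at (324,86), ringed by its flange, and the T-bar at (455,120) well to the right. It matches the prediction within 1.5 px.

Call:
apply_moves --deltas '[{"fingers": 50,"delta_pos": [40,0,0],"angular": [0,0,0]},{"fingers": 50,"delta_pos": [78,1,0],"angular": [0,0,0]},{"fingers": 50,"delta_pos": [78,1,20],"angular": [0,0,0]},{"fingers": 50,"delta_pos": [78,1,50],"angular": [0,0,0]},{"fingers": 50,"delta_pos": [78,1,80],"angular": [0,0,0]},{"fingers": 50,"delta_pos": [78,1,105],"angular": [0,0,0]},{"fingers": 50,"delta_pos": [78,1,120],"angular": [0,0,0]},{"fingers": 50,"delta_pos": [78,1,120],"angular": [0,0,0]},{"fingers": 50,"delta_pos": [78,1,120],"angular": [0,0,0]}]'

```text
clock: 5.95
tool_pos: [0.5999, -0.1456, 0.0801]
orientation: [180.0, -0.0, 11.0]
force: [0.2, -0.2, 1.8]
opening: 0.0503
gripper_force: 0.0
```

Call:
apply_moves --deltas '[{"fingers": 15,"delta_pos": [0,0,0],"angular": [0,0,0]},{"fingers": 15,"delta_pos": [0,0,0],"angular": [0,0,0]},{"fingers": 15,"delta_pos": [0,0,0],"angular": [0,0,0]},{"fingers": 15,"delta_pos": [0,0,0],"angular": [0,0,0]},{"fingers": 15,"delta_pos": [0,0,0],"angular": [0,0,0]},{"fingers": 15,"delta_pos": [0,0,0],"angular": [0,0,0]},{"fingers": 15,"delta_pos": [0,0,0],"angular": [0,0,0]}]'

```text
clock: 6.65
tool_pos: [0.5997, -0.1461, 0.0803]
orientation: [-180.0, -0.1, 10.9]
force: [-1.4, 5.1, 5.9]
opening: 0.0234
gripper_force: 30.0
```

Call:
apply_moves --deltas '[{"fingers": 15,"delta_pos": [0,0,-10],"angular": [0,0,0]},{"fingers": 15,"delta_pos": [0,0,-25],"angular": [0,0,0]},{"fingers": 15,"delta_pos": [0,0,-45],"angular": [0,0,0]},{"fingers": 15,"delta_pos": [0,0,-70],"angular": [0,0,0]},{"fingers": 15,"delta_pos": [0,0,-100],"angular": [0,0,0]},{"fingers": 15,"delta_pos": [0,0,-120],"angular": [0,0,0]},{"fingers": 15,"delta_pos": [0,0,-120],"angular": [0,0,0]}]'

```text
clock: 7.35
tool_pos: [0.601, -0.1473, 0.2034]
orientation: [179.9, -0.3, 11.0]
force: [0.5, -0.9, -2.2]
opening: 0.0236
gripper_force: 30.0
```

```bash
python3 - <<'E'
from h import *
np.set_printoptions(precision=4,suppress=True)
o,im=snap('side','side4'); _,t=snap('top','top4'); print(o['tool_pos'],o['orientation'],o['opening'],o['gripper_force'])
# pin predicted points along axis under TCP
P=o['tool_pos']
for dz in (-.059,-.004): print(proj('side',P+[0,0,dz]),proj('top',P+[0,0,dz]))
a=cv2.resize(im[110:290,240:420,::-1],(600,600),interpolation=cv2.INTER_CUBIC); cv2.imwrite('pics/c4.png',a)
E
```

```text
[ 0.601  -0.1473  0.2034] [179.8942  -0.297   10.9503] 0.02362450187122342 29.99798744916916
[367.3358 205.5525] [359.1611 188.3186]
[368.2536 190.1756] [361.1481 184.3476]
```

View pics/c4.png

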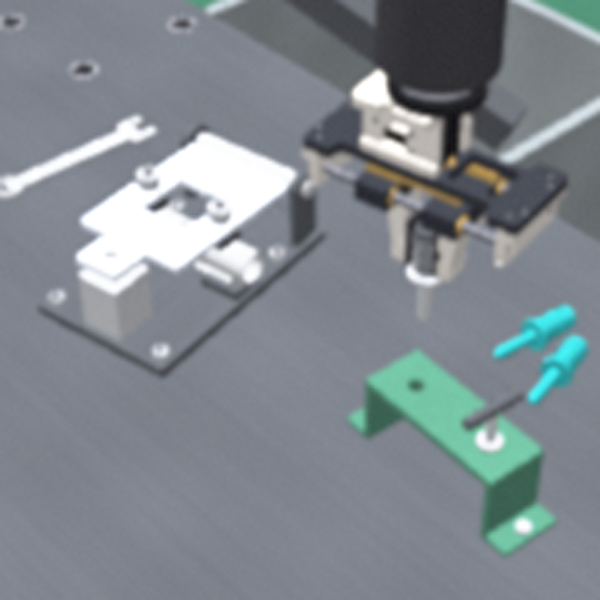

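The pin hangs upright with its tip at side px (367,206), as predicted. The lug hole shows at crop (112,255). Next I get its centroid in both views.

```bash
python3 - <<'E'
from h import *
np.set_printoptions(precision=4,suppress=True)
S=np.array([.4978,.154,.092])
def cen(im,p,r=4):
    x,y=np.round(p).astype(int); g=im[y-r:y+r+1,x-r:x+r+1].mean(2).astype(float); w=np.clip(np.percentile(g,70)-15-g,0,None)
    print(g.astype(int)[::1,::1] if 0 else '',end=''); yy,xx=np.mgrid[-r:r+1,-r:r+1]; return np.array([x+(w*xx).sum()/w.sum(),y+(w*yy).sum()/w.sum()])
uv={}
for n in ('top','side'):
    im=cv2.imread(f'pics/{n}4.png'); p=proj(n,S); c=cen(im,p); c=cen(im,c,3); uv[n]=c; print(n,p,c,onz(n,c,.092))
    im0=cv2.imread(f'pics/{n}0.png'); q=cen(im0,cen(im0,proj(n,[.4978,.154,.072])),3); print(' socket',q,onz(n,q,.072))
print(two(ray('top',uv['top']),ray('side',uv['side'])))
E
```

```text
top [261.7386 221.0671] [261.5619 220.8338] [0.4985 0.1546 0.092 ]
 socket [262.41   221.9603] [0.4977 0.1542 0.072 ]
side [273.1161 185.9761] [272.6625 186.    ] [0.4967 0.1549 0.092 ]
 socket [273.3061 191.0381] [0.4967 0.1545 0.072 ]
(array([0.4979, 0.1551, 0.0914]), np.float64(0.0017056726743538014))
```

Call:
apply_moves --deltas '[{"fingers": 15,"delta_pos": [-4,-30,-10],"angular": [0,0,0]},{"fingers": 15,"delta_pos": [-9,-65,-10],"angular": [0,0,0]},{"fingers": 15,"delta_pos": [-14,-105,-10],"angular": [0,0,0]},{"fingers": 15,"delta_pos": [-20,-145,-10],"angular": [0,0,0]},{"fingers": 15,"delta_pos": [-26,-185,-10],"angular": [0,0,0]},{"fingers": 15,"delta_pos": [-31,-225,-10],"angular": [0,0,0]},{"fingers": 15,"delta_pos": [-37,-265,-5],"angular": [0,0,0]},{"fingers": 15,"delta_pos": [-41,-295,10],"angular": [0,0,0]},{"fingers": 15,"delta_pos": [-44,-315,25],"angular": [0,0,0]},{"fingers": 15,"delta_pos": [-44,-315,38],"angular": [0,0,0]}]'

```text
clock: 8.45
tool_pos: [0.4948, 0.1557, 0.1596]
orientation: [180.0, 0.1, 11.1]
force: [0.8, -1.1, -2.2]
opening: 0.0235
gripper_force: 30.0
```

Call:
apply_moves --deltas '[{"fingers": 15,"delta_pos": [0,0,0],"angular": [0,0,0]},{"fingers": 15,"delta_pos": [0,0,0],"angular": [0,0,0]},{"fingers": 15,"delta_pos": [0,0,0],"angular": [0,0,0]}]'

```text
clock: 8.75
tool_pos: [0.4968, 0.1539, 0.1618]
orientation: [180.0, -0.0, 10.9]
force: [-0.1, -0.8, -2.2]
opening: 0.0233
gripper_force: 30.0
```

```bash
python3 - <<'E'
from h import *
np.set_printoptions(precision=4,suppress=True)
o,im=snap('side','side5'); _,t=snap('top','top5'); ow,w=snap('wrist','w5'); print(o['tool_pos'],o['orientation'],o['force'])
P=np.array(o['tool_pos'])
for dz in (-.059,-.009): print('side',proj('side',P+[0,0,dz]))
for z in (.072,.092): print('hole',proj('side',[.4977,.1546,z]),proj('wrist',[.4977,.1546,z],ow))
a=cv2.resize(im[140:215,235:315,::-1],(640,600),interpolation=cv2.INTER_CUBIC); cv2.imwrite('pics/c5.png',a)
E
```

```text
[0.4968 0.1539 0.1618] [179.9912  -0.0099  10.9076] [-0.1402 -0.7514 -2.1848]
side [272.5597 183.3855]
side [271.0896 170.3726]
hole [273.5353 190.8904] [321.9606 197.9337]
hole [272.9727 185.9004] [321.8008 206.1804]
```

View pics/c5.png

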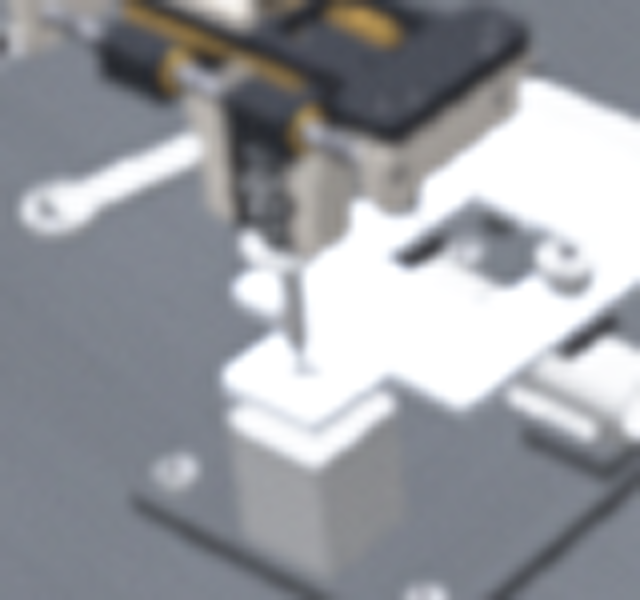

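The tip, at crop (297,345), is directly over the lug hole at crop (303,370), within about 1 mm. I'll insert in steps and watch the force.

Call:
apply_moves --deltas '[{"fingers": 15,"delta_pos": [0.5,0,6],"angular": [0,0,0]},{"fingers": 15,"delta_pos": [0.5,0,12],"angular": [0,0,0]},{"fingers": 15,"delta_pos": [0.5,0,16],"angular": [0,0,0]},{"fingers": 15,"delta_pos": [0.5,0,20],"angular": [0,0,0]},{"fingers": 15,"delta_pos": [0.5,0,23],"angular": [0,0,0]},{"fingers": 15,"delta_pos": [0.5,0,26],"angular": [0,0,0]},{"fingers": 15,"delta_pos": [0.5,0,26],"angular": [0,0,0]}]'

```text
clock: 9.6
tool_pos: [0.4975, 0.1545, 0.1354]
orientation: [180.0, -0.1, 11.0]
force: [5.4, -1.5, -4.5]
opening: 0.0238
gripper_force: 30.0
```

Call:
apply_moves --deltas '[{"fingers": 15,"delta_pos": [0.5,0,0],"angular": [0,0,0]},{"fingers": 15,"delta_pos": [1,0,0],"angular": [0,0,0]},{"fingers": 15,"delta_pos": [1,0,0],"angular": [0,0,0]},{"fingers": 15,"delta_pos": [1,0,0],"angular": [0,0,0]}]'

```text
clock: 10.0
tool_pos: [0.4978, 0.1545, 0.1354]
orientation: [180.0, 0.0, 10.9]
force: [4.1, -1.6, -4.1]
opening: 0.0236
gripper_force: 30.0
```

Call:
apply_moves --deltas '[{"fingers": 15,"delta_pos": [0.7,-0.3,0],"angular": [0,0,0]},{"fingers": 15,"delta_pos": [1.4,-0.3,0],"angular": [0,0,0]},{"fingers": 15,"delta_pos": [1.4,-0.3,2],"angular": [0,0,0]},{"fingers": 15,"delta_pos": [1.4,-0.3,4],"angular": [0,0,0]},{"fingers": 15,"delta_pos": [1.4,-0.3,4],"angular": [0,0,0]}]'

```text
clock: 10.5
tool_pos: [0.4988, 0.1551, 0.1311]
orientation: [180.0, 0.1, 10.9]
force: [0.3, -0.1, -2.6]
opening: 0.0232
gripper_force: 30.0
```

Call:
apply_moves --deltas '[{"fingers": 15,"delta_pos": [0,0,3],"angular": [0,0,0]},{"fingers": 15,"delta_pos": [0,0,6],"angular": [0,0,0]},{"fingers": 15,"delta_pos": [0,0,9],"angular": [0,0,0]},{"fingers": 15,"delta_pos": [0,0,12],"angular": [0,0,0]},{"fingers": 15,"delta_pos": [0,0,14],"angular": [0,0,0]},{"fingers": 15,"delta_pos": [0,0,14],"angular": [0,0,0]}]'

```text
clock: 11.1
tool_pos: [0.4991, 0.155, 0.1171]
orientation: [180.0, 0.0, 10.9]
force: [0.2, -0.8, -3.6]
opening: 0.0235
gripper_force: 30.0
```

Call:
apply_moves --deltas '[{"fingers": 15,"delta_pos": [0,0,4],"angular": [0,0,0]},{"fingers": 15,"delta_pos": [0,0,8],"angular": [0,0,0]},{"fingers": 15,"delta_pos": [0,0,12],"angular": [0,0,0]},{"fingers": 15,"delta_pos": [0,0,15],"angular": [0,0,0]},{"fingers": 15,"delta_pos": [0,0,18],"angular": [0,0,0]},{"fingers": 15,"delta_pos": [0,0,20],"angular": [0,0,0]},{"fingers": 15,"delta_pos": [0,0,20],"angular": [0,0,0]}]'

```text
clock: 11.8
tool_pos: [0.4992, 0.155, 0.0978]
orientation: [180.0, 0.0, 11.0]
force: [-1.2, -2.5, 2.7]
opening: 0.0234
gripper_force: 30.0
```

Call:
apply_moves --deltas '[{"fingers": 15,"delta_pos": [0,0,2],"angular": [0,0,0]},{"fingers": 15,"delta_pos": [0,0,4],"angular": [0,0,0]},{"fingers": 15,"delta_pos": [0,0,6],"angular": [0,0,0]},{"fingers": 15,"delta_pos": [0,0,7],"angular": [0,0,0]},{"fingers": 15,"delta_pos": [0,0,8],"angular": [0,0,0]},{"fingers": 15,"delta_pos": [0,0,8],"angular": [0,0,0]}]'

```text
clock: 12.4
tool_pos: [0.4993, 0.1549, 0.092]
orientation: [180.0, -0.1, 11.0]
force: [-10.2, -4.2, 26.1]
opening: 0.0234
gripper_force: 30.0
```

Call:
apply_moves --deltas '[{"fingers": 15,"delta_pos": [-0.5,0.2,0],"angular": [0,0,0]},{"fingers": 15,"delta_pos": [-0.9,0.3,0],"angular": [0,0,0]},{"fingers": 15,"delta_pos": [-0.9,0.3,0],"angular": [0,0,0]},{"fingers": 15,"delta_pos": [-0.9,0.3,0],"angular": [0,0,0]}]'

```text
clock: 12.8
tool_pos: [0.4992, 0.1549, 0.092]
orientation: [-180.0, -0.1, 11.0]
force: [-7.8, -2.9, 23.0]
opening: 0.0236
gripper_force: 30.0
```

```bash
python3 - <<'E'
from h import *
np.set_printoptions(precision=4,suppress=True)
o,im=snap('side','side6'); snap('wrist','w6'); print(o['tool_pos'],o['orientation'],o['force'],o['gripper_force'])
P=np.array(o['tool_pos'])
a=cv2.resize(im[140:215,235:315,::-1],(640,600),interpolation=cv2.INTER_CUBIC); cv2.imwrite('pics/c6.png',a)
E
```

```text
[0.4992 0.1549 0.092 ] [-179.9919   -0.1383   11.0042] [-7.7599 -2.9086 22.9524] 30.003249049186707
```

View pics/c6.png

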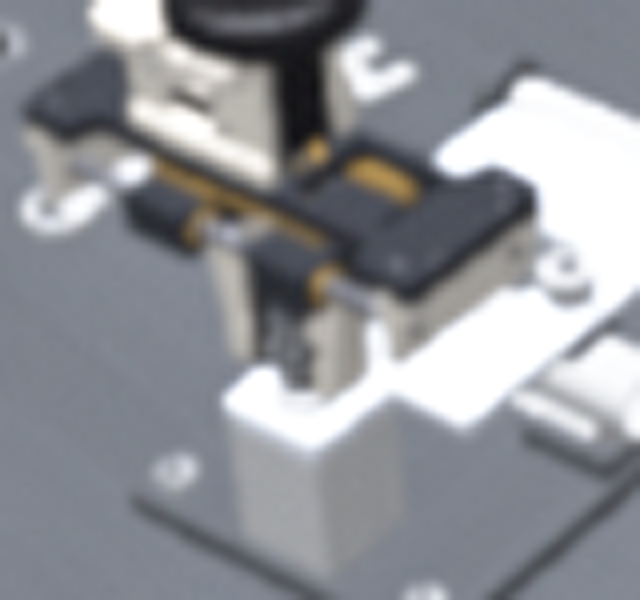

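The crop shows the lug flat on the post with no gap (230–400, 400–450) and the flange on the lug. I'll do a short hold to confirm the push is steady.

Call:
apply_moves --deltas '[{"fingers": 15,"delta_pos": [-0.3,0,0],"angular": [0,0,0]},{"fingers": 15,"delta_pos": [-0.5,0.2,0],"angular": [0,0,0]},{"fingers": 15,"delta_pos": [-0.5,0.2,0],"angular": [0,0,0]},{"fingers": 15,"delta_pos": [-0.5,0.2,0],"angular": [0,0,0]},{"fingers": 15,"delta_pos": [-0.5,0.2,0],"angular": [0,0,0]},{"fingers": 15,"delta_pos": [-0.5,0.2,0],"angular": [0,0,0]}]'

```text
clock: 13.5
tool_pos: [0.4992, 0.1549, 0.092]
orientation: [-180.0, -0.2, 11.0]
force: [-6.0, -2.7, 20.5]
opening: 0.0237
gripper_force: 30.0
```

```bash
python3 -c "
from plant import ctrl
print(ctrl.close_job()); o=ctrl.get_obs(); print(o['clock'],o['tool_pos'],o['force'])"
```

```text
the job is handed in; nothing more can be done
None
the job is handed in; nothing more can be done
```

The leaf is folded shut and the barrel-handled pin is seated through the lug into the socket. I handed the job in at about 13.5 s, still gripping (30 N) and pressing down at about 20 N; no verdict was returned.

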